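# Release and open the bean cooler's chaff drawer

## Robot

A 6-joint arm with a two-finger parallel gripper is mounted at the origin on the work surface. World frame = base frame: x ahead of the robot, y to its left, z up, the work surface at z = 0. Lengths are in mm, angles in rad, forces in N, time in s.
With the tool pointing down it reaches from about 300 to 850 mm from the base axis. Payload 5.4 kg.
Tool frame: the origin (TCP) lies on the centre line of the jaws, within the pads' length; the fingertips stand 11 mm ahead of it and the grasp point (between the pads) lies 8 mm behind it (bot.tip_reach is the distance from the TCP to the fingertips, in mm); z points along the fingers, x is the direction in which the jaws open and shut, and the axes are right-handed (so a half turn about z gives the same grasp; the last joint's range is limited). The gripper opens to 85 mm and grips with 20 to 120 N. Pads are 22 mm wide; open, the fingers measure 114 mm over their backs; the gripper's body (76 mm by 85 mm) begins 54 mm behind the grasp point. The pads swing forward as they close: fully open they stand 13 mm farther back than shut.
Start: joints at [1.102, 0.158, 1.597, -0, 1.386, -0.21], TCP at [147.165, 555.831, 242.299] pointing down, gripper open.
Joint ranges: [-2.91, 2.91], [-0.94, 2.29], [0.18, 2.7], [-1.29, 4.43], [0.17, 2.64], [-3, 3]. Speed limits (rad/s): [2.57, 2.57, 3.14, 3.14, 3.14, 3.14].

## Interface

Orientations are given as [roll, pitch, yaw] about the fixed x, y, z axes, in that order (R = Rz(yaw) Ry(pitch) Rx(roll)).
In Python, from rig import bot gives the robot as it stands.
- The arm moves only by the tool drive_tool, never from a script. Its argument "series" is a list that holds one entry, the list of rows, each a list of 4 numbers: the shift along the world's x, y, z in m, then the turn about the world's z in rad. A call has 1 to 20 rows; each row shifts and turns the commanded pose from where the row before left it; what a row does not reach is not made up. A row lasts 1/8 s, in which the tool goes at most 62.5 mm and 10.7 degrees, less where a joint would pass 70% of its speed; a pose out of reach is approached as far as the arm can. A call is refused whole if a number of a shift passes 0.0625 or a number of a turn 0.188, either way. A call with a gripper value outside its range is refused whole. "jaw" is the finger opening in m, from 0 to 0.0854, set as the call begins (left out, the last holds). The fingers move at their own pace and stop on an object; "force" is the grip in N (left out, the last holds). Time passes only in rows, so rows that do not move let the fingers close. It gives the time, the measured TCP pose, the force and the opening at its end, in the units of the state.
- bot.state(): the state, without advancing time (a new reading comes with each control period).
- bot.read_camera(name): name is "side" or "top" or "wrist"; returns a dict with "img" (400x640x3 uint8, red, green, blue), "mtx" (3x3 intrinsics, pixels), "D" ([k1, k2, p1, p2, k3] as OpenCV has them; the pictures are not rectified), "xyz" and "orientation" of the camera in the world. Camera axes: x right, y down, z forward; pixel columns grow to the right and rows downward; lengths in mm; the calibration is good to about 2 mm. A picture is of the moment at which its call begins. There is no depth.
- bot.finish_job(): hands the job in, once; it reports no verdict.
The state is a dict: "clock": time; "joint_pos": joint angles; "dq": joint speeds; "joint_torque": joint torques, N m; "eef_pos": TCP position; "eef_rot": TCP orientation; "force": force on the tool from outside, world axes, zero at the start; "ft_torque": the same for the moment, N m; "opening": finger opening in mm.
Only numpy, scipy, OpenCV 4.12 (cv2) and the standard library are available. Lean on these libraries where they do the work, as an engineer would, in place of code of your own. Each camera call takes 0.05 s, during which the arm holds its last target. There are 200 camera calls.

## Task

Open the bean cooler's chaff drawer for emptying. Its release catch is let into the flat strip of the top between the round tray and the drawer: feel along the strip with the fingertips until you find the part that gives, and press it in so that the drawer springs out a little. Then hook the fingertips behind the top of the drawer front and draw the drawer out to its stop, without pinching the front between the fingers; let the catch and drawer go, and leave the tin, the bowl and the trier where they are.

Things in the scene. Friction and masses are not known exactly. Their poses are not given: they have to be found in the camera images.
- cooler: Fixed bean cooler, a low bare-metal machine 330 mm deep, 360 wide, 115 high to its top, with a round perforated tray (230 mm across, 40 mm high) on the top behind a flat strip. Origin on the bench under the strip's middle; x points away from the robot's side, across the strip to the tray; y along the strip. Its front face is at x = -45 mm.
- strip (a point): Middle of the flat strip, on its upper face, 115 mm above the bench; axes as the cooler's. The strip is rigid and level, 90 mm across (x -45 to 45) and 260 mm long (y -130 to 130). Raised side rails at its ends stand 4 mm above it. The release catch lies in it, its middle on x = 0 and anywhere from y = -50 to 50 mm: the place is not given and is found by touch or sight.
- catch (a joint): Travel of the catch, straight down: 0 at rest, 0.007 m fully in. A rectangular pad of the strip's metal, 47 (x) by 50 (y) mm, in an opening 2 mm wider all round, its face 3 mm below the strip. Fingertips resting partly on the strip cannot press it. Sprung: about 1.5 N to start, 5.5 N fully in. Pressed past about 0.004 m it frees the drawer; let go, it returns to 0.
- drawer (a joint): Travel of the chaff drawer out of the cooler's front, along the cooler's -x: 0 shut (held by the catch), 0.14 m at its stop. When the catch is pressed, a spring drives it out to about 0.07 m within a second; from there it is drawn by hand and stays where it is left: about 1 N of friction plus 14 N per m/s.
- drawer_grip (a point): Middle of the top edge of the drawer front, on its inner face (towards the cooler), 108 mm above the bench; moves with the drawer; axes as the cooler's. Shut, this face lies against the cooler's front. The front is upright, 9 mm thick, 350 wide. Sprung out, a 65 mm gap is open behind it; a 6 mm cross bar lies 66 mm behind this face, 15 mm lower; the drawer's floor is 84 mm below.
- tin_center (a point): Centre of a closed storage tin, 74 mm across, 115 high, loose on the bench at the cooler's +y side. To be left alone.
- bowl_center (a point): Centre of a white cupping bowl, 96 mm across, 55 high, loose on the bench at the cooler's +y side. To be left alone.
- trier_center (a point): Middle of a roaster's trier (sampling scoop with a dark wooden handle), 220 mm long along its own x, 27 high, lying loose on the bench at the cooler's -y side. To be left alone.

How it is judged:
By the outcome, as a careful person would: the job done as asked, in the order asked, and still so for the second after the job is handed in, with the robot touching nothing.
It also fails if it takes over 54 s, if anything falls off the work surface, if the arm or the gripper's body presses on something with over 40 N, if the wrist force passes 120 N, or if a joint passes its speed limit or range.

## Working session

There is one attempt and no reset: what is moved stays moved. The work goes in short steps, Python scripts to look and compute and a tool call to move; the robot and the scene stay as the last step left them, time stands still between calls to the robot, and variables do not carry over. Pictures are saved under pics/ and viewed, about 8 in all and at most 12, crops included, and the job is handed in when it is done.

Besides the shell and the picture viewer there is one more tool, called after "Emit:" as name(argument=value, ...) on one line, values as JSON. drive_tool: Moves the arm, as the interface text tells. Its arguments: {"type":"object","properties":{"series":{"type":"array","items":{"type":"array","items":{"type":"array","items":{"type":"number"}}}},"jaw":{"type":"number"},"force":{"type":"number"}},"required":["series"]}

```bash
mkdir -p pics; ls
python3 - <<'E'
from rig import bot
import cv2
print(bot.state(), bot.tip_reach)
for n in ("top","side"):
    c=bot.read_camera(n); cv2.imwrite(f"pics/{n}0.png",c["img"][:,:,::-1]); print(n,c["mtx"],c["D"],c["xyz"],c["orientation"])
E
```

```text
pics
{'clock': 0.0, 'joint_pos': array([ 1.10190019e+00,  1.59082431e-01,  1.59827253e+00,  8.26278995e-06,
        1.38616786e+00, -2.10098661e-01]), 'dq': array([-5.37368453e-04, -1.32734925e-03,  1.17331938e-03, -5.28742931e-05,
       -4.73561435e-04, -3.14637659e-03]), 'joint_torque': array([ 4.07233510e-04, -3.96008956e+01, -3.31427372e+01, -3.11065496e-04,
        8.67642753e-03, -2.22863839e-06]), 'eef_pos': array([146.89855095, 555.31050644, 241.27793467]), 'eef_rot': array([-3.14118216e+00,  1.88602742e-03,  1.31199771e+00]), 'force': array([-0.01092606, -0.11398439, -0.25761041]), 'ft_torque': array([-0.01121886,  0.01335623,  0.01361361]), 'opening': 85.37569477380195} 11.0
top [[475.35487591   0.         323.43799753]
 [  0.         475.35487591 198.73022155]
 [  0.           0.           1.        ]] [-0.04088962  0.          0.          0.          0.        ] [ 411.97193859   48.08070426 1158.85475401] [-2.9640883  -0.00461674 -1.58096725]
side [[383.06741205   0.         316.29764678]
 [  0.         383.06741205 194.84100496]
 [  0.           0.           1.        ]] [-0.00061644  0.          0.          0.          0.        ] [500.17132661 642.18927229 761.85337126] [-2.40876628  0.01795614 -2.97639107]
```

View pics/top0.png

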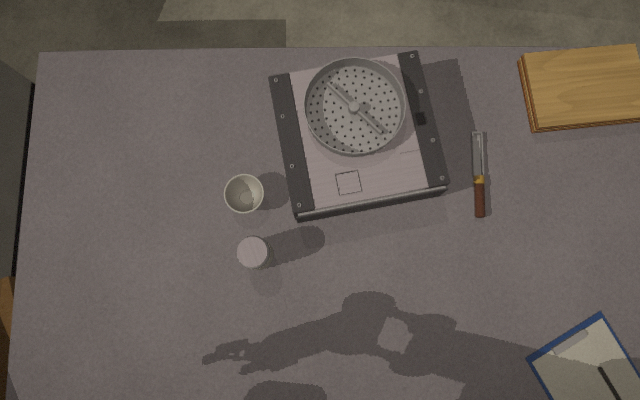

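View pics/side0.png

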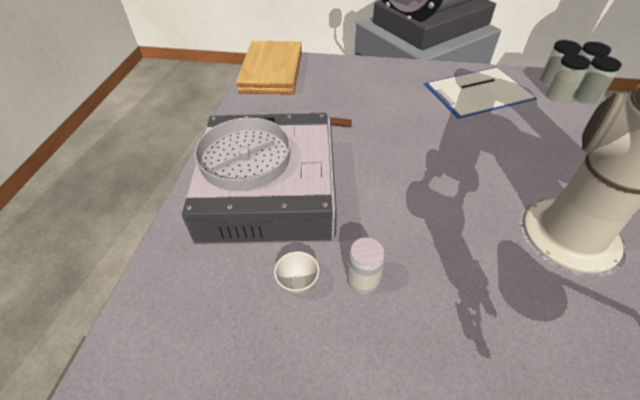

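The top view shows the cooler (rails from (270,75) to (448,185)), with a square outline about 24 px wide at (348,183) that is probably the catch. The bowl is at (244,193), the tin at (252,252) and the trier at (479,175). The side view shows the same square at (311,170). I'll measure it next.

```bash
cat > h.py <<'E'
import numpy as np, cv2
from scipy.spatial.transform import Rotation as R
def ray(c,uv,z):
    p=cv2.undistortPoints(np.array([uv],float).reshape(-1,1,2),c["mtx"],c["D"]).reshape(-1,2)
    d=R.from_euler("xyz",c["orientation"]).apply(np.c_[p,np.ones(len(p))])
    o=np.array(c["xyz"]); return o+d*((z-o[2])/d[:,2])[:,None]
def proj(c,P):
    r=R.from_euler("xyz",c["orientation"]).inv()
    return cv2.projectPoints(np.array(P,float).reshape(-1,1,3),r.as_rotvec(),r.apply(-np.array(c["xyz"])),c["mtx"],c["D"])[0].reshape(-1,2)
E
python3 - <<'E'
from rig import bot
from h import *
import pickle
c={n:bot.read_camera(n) for n in("top","side")}; pickle.dump(c,open("c.pkl","wb"))
i=c["top"]["img"][:,:,::-1]
a=cv2.resize(i[135:225,285:455],None,fx=4.7,fy=4.7,interpolation=cv2.INTER_CUBIC)
cv2.imwrite("pics/crop1.png",cv2.convertScaleAbs(a,alpha=1.3))
E
```

```text
(no output)
```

View pics/crop1.png

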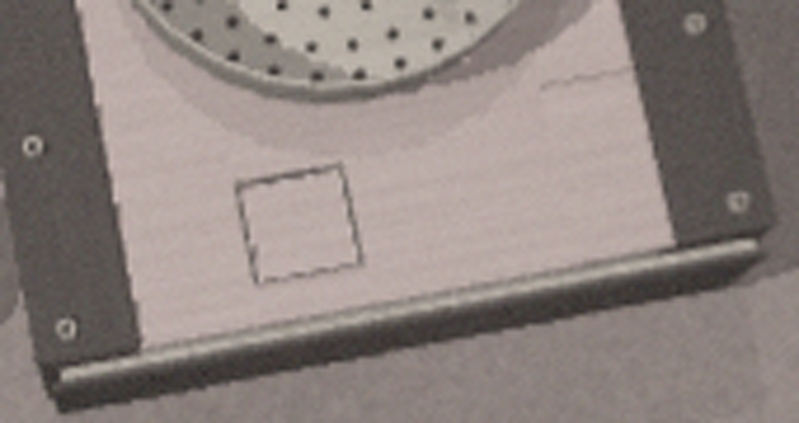

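The crop shows the catch square with corners at about (237,183), (341,164), (362,263) and (258,283). The strip's front edge runs from (141,348) to (676,243).

Run:
```python
from h import *
import pickle
c=pickle.load(open("c.pkl","rb"));t=c["top"]
f=lambda l:(np.array(l,float)+.5)/4.7-.5+[285,135]
s=ray(t,f([(141,348),(676,243)]),115); k=ray(t,f([(237,183),(341,164),(362,263),(258,283)]),114)
print(s.round(1),np.linalg.norm(s[0]-s[1])); print(k.round(1),[np.linalg.norm(k[i]-k[i-1]).round(1) for i in range(4)])
d=s[0]-s[1]; yd=d/np.linalg.norm(d); xd=np.array([yd[1],-yd[0],0]); print("yaw",np.arctan2(xd[1],xd[0]),xd,yd)
kc=k.mean(0); m=s.mean(0)+45*xd; print("catch",kc,"in strip",(kc-m)@xd,(kc-m)@yd)
e=(k[3]-k[2])+(k[0]-k[1]);print("yaw from catch",np.arctan2(-e[0],e[1]))
print("strip mid",m)
# side cross-check
u=proj(c["side"],k);print("side proj",u.round(1))
print("bowl,tin top",ray(t,[(244,193)],55),ray(t,[(252,252)],115))
i=c["side"]["img"][:,:,::-1][130:215,270:350]; i=cv2.resize(i,None,fx=7,fy=7,interpolation=cv2.INTER_CUBIC)
for p in u: cv2.circle(i,tuple(((p-[270,130]+.5)*7-.5).astype(int)),3,(0,0,255),-1)
cv2.imwrite("pics/crop2.png",i)
```

```text
[[ 577.    61.2  115. ]
 [ 625.3 -195.   115. ]] 260.7494125300252
[[656.8  14.6 114. ]
 [665.7 -35.5 114. ]
 [617.2 -44.4 114. ]
 [607.9   5.3 114. ]] [np.float64(49.8), np.float64(50.9), np.float64(49.4), np.float64(50.6)]
yaw 0.18662760467331518 [0.98263556 0.18554612 0.        ] [-0.18554612  0.98263556  0.        ]
catch [636.90429331 -15.00439442 114.        ] in strip -0.2407608399303032 44.35850027831172
yaw from catch 0.17989998250214442
strip mid [645.37142112 -58.54796179 115.        ]
side proj [[299.7 175.8]
 [300.  161.2]
 [320.  160.7]
 [320.5 175.2]]
bowl,tin top [[625.45957378 228.71494215  55.        ]] [[482.19224085 198.90875644 115.        ]]
```

View pics/crop2.png

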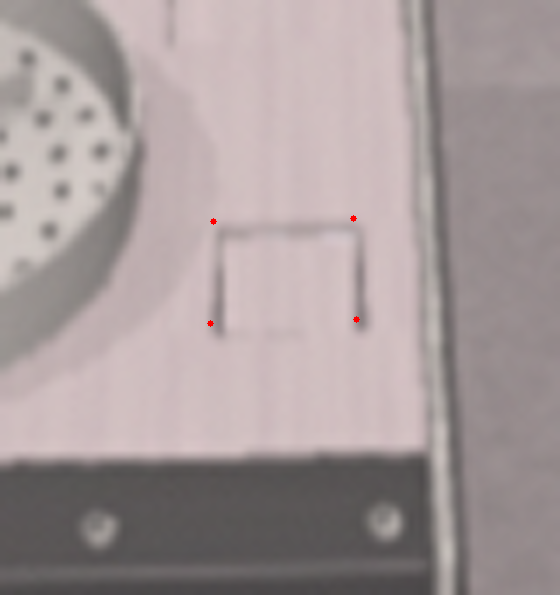

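The two views agree to about 2.5 mm, and the square is centred on the strip at x≈0, y≈44. I'll close the jaws and move above it with the jaw axis along the strip.

Emit:
drive_tool(series=[[[0.0326, -0.0379, 0, 0.0296], [0.0326, -0.0379, 0, 0.0296], [0.0326, -0.0379, 0, 0.0296], [0.0326, -0.0379, 0, 0.0296], [0.0326, -0.0379, 0, 0.0296], [0.0326, -0.0379, 0, 0.0296], [0.0326, -0.0379, 0, 0.0296], [0.0326, -0.0379, 0, 0.0296], [0.0326, -0.0379, 0, 0.0296], [0.0326, -0.0379, 0, 0.0296], [0.0326, -0.0379, 0, 0.0296], [0.0326, -0.0379, 0, 0.0296], [0.0326, -0.0379, 0, 0.0296], [0.0326, -0.0379, 0, 0.0296], [0.0326, -0.0379, 0, 0.0296], [0, 0, -0.03, 0], [0, 0, -0.03, 0], [0, 0, -0.02, 0], [0, 0, 0, 0], [0, 0, 0, 0]]], jaw=0, force=20)

```text
clock: 2.7
eef_pos: [636.9, -12.7, 163.7]
eef_rot: [3.14, 0.001, 1.756]
force: [0.4, -0.2, 0.7]
opening: 0.1
```

Run:
```python
from rig import bot
import cv2
from h import *
s=bot.state(); print(s["clock"],s["eef_pos"],s["eef_rot"],s["force"],s["opening"])
w=bot.read_camera("wrist"); i=np.ascontiguousarray(w["img"][:,:,::-1])
p=np.array(s["eef_pos"]); u=proj(w,[[p[0],p[1],112]])[0]; cv2.circle(i,tuple(u.astype(int)),3,(0,0,255),-1); print(u)
cv2.imwrite("pics/w1.png",i)
```

```text
2.7 [636.93146617 -12.67078689 163.69492958] [3.13958856e+00 8.54552845e-04 1.75626015e+00] [ 0.35540192 -0.17326519  0.66411225] 0.11838026425774101
[321.18107612 230.72942472]
```

View pics/w1.png

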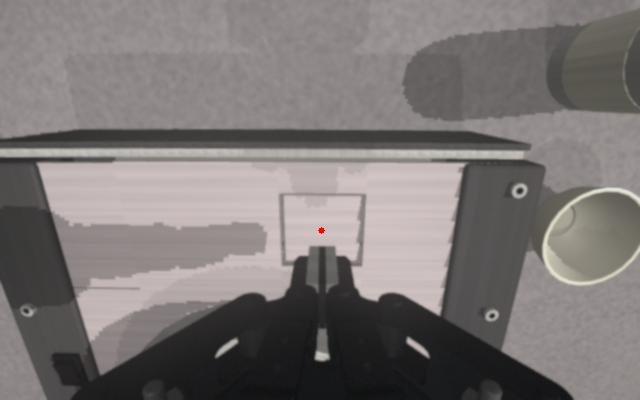

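The wrist view shows the catch outline spanning columns 281–365 and rows 194–265. The point under the TCP, (321,231), is at its centre. I'll go down gently to feel for the pad.

Emit:
drive_tool(series=[[[0, 0, -0.015, 0], [0, 0, -0.015, 0], [0, 0, -0.005, 0], [0, 0, -0.003, 0], [0, 0, -0.003, 0], [0, 0, 0, 0], [0, 0, 0, 0]]])

```text
clock: 3.62
eef_pos: [636.4, -12.7, 121.8]
eef_rot: [3.141, 0.0, 1.756]
force: [-1.7, 0.8, 2.9]
opening: -0.1
```

The tip is at 110.8 mm with about 3 N, so it is below the strip and the pad is giving. I'll press it in.

Emit:
drive_tool(series=[[[0, 0, -0.002, 0], [0, 0, -0.002, 0], [0, 0, -0.001, 0], [0, 0, 0, 0], [0, 0, 0, 0], [0, 0, 0, 0], [0, 0, 0, 0], [0, 0, 0, 0], [0, 0, 0, 0], [0, 0, 0, 0]]])

```text
clock: 4.88
eef_pos: [636.6, -12.7, 116.8]
eef_rot: [3.141, 0.0, 1.756]
force: [-1.4, 0.0, 4.6]
opening: -0.1
```

Run:
```python
from rig import bot
import cv2
c=bot.read_camera("top"); print(bot.state()["force"])
cv2.imwrite("pics/top1.png",cv2.resize(c["img"][100:300,220:500,::-1],None,fx=2.8,fy=2.8,interpolation=cv2.INTER_CUBIC))
```

```text
[-1.77070249  1.01142335  5.77368117]
```

View pics/top1.png

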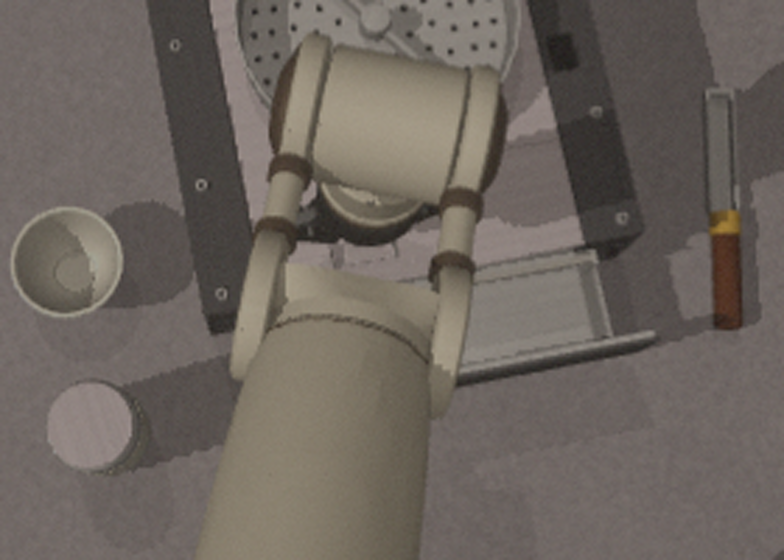

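The top view shows the drawer sprung out: its front runs to (655,335), with the tray interior visible behind it. I'll lift off, move over the gap at mid-width, and look.

Emit:
drive_tool(series=[[[0, 0, 0.01, 0], [0, 0, 0.03, 0], [-0.02, -0.015, 0.01, 0], [-0.02, -0.015, 0, 0], [-0.02, -0.015, 0, 0], [-0.02, -0.015, 0, 0], [0, 0, 0, 0], [0, 0, 0, 0], [0, 0, 0, 0]]])

```text
clock: 6.05
eef_pos: [556.7, -72.2, 166.3]
eef_rot: [3.141, -0.0, 1.757]
force: [-0.3, 0.3, 0.2]
opening: -0.2
```

Run:
```python
from rig import bot
import cv2
from h import *
s=bot.state(); print(s["clock"],s["eef_pos"],s["force"])
xd=np.array([.983,.184,0]);yd=np.array([-.184,.983,0]);m=np.array([645,-57.5,0])
w=bot.read_camera("wrist"); i=np.ascontiguousarray(w["img"][:,:,::-1])
p=np.array(s["eef_pos"]); print("in cooler",(p-m)@xd,(p-m)@yd)
for x,col in((-115,(0,255,0)),(-124,(255,0,0))):
  for u in proj(w,[m+xd*x+yd*y+[0,0,108] for y in(-150,-75,0,75,150)]): cv2.circle(i,tuple(u.astype(int)),2,col,-1)
u=proj(w,[[p[0],p[1],108]])[0]; cv2.circle(i,tuple(u.astype(int)),3,(0,0,255),-1)
cv2.imwrite("pics/w2.png",i)
```

```text
6.05 [556.70442083 -72.23972615 166.3205617 ] [-0.2747786   0.3357654   0.24709951]
in cooler -89.50666393124328 1.7572357593322494
```

View pics/w2.png

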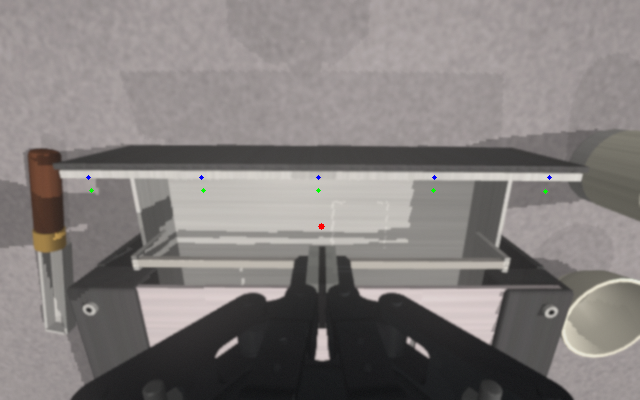

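The wrist view shows the inner face of the front at row ~181 and the cross bar at row ~264. The TCP point (321,227) lies between them. I'll lower into the gap with about 13 mm of hook, without touching.

Emit:
drive_tool(series=[[[0, 0, -0.02, 0], [0, 0, -0.02, 0], [0, 0, -0.015, 0], [0, 0, -0.006, 0], [0, 0, 0, 0], [0, 0, 0, 0]]])

```text
clock: 6.85
eef_pos: [556.8, -72.9, 106.2]
eef_rot: [3.14, 0.001, 1.756]
force: [0.6, 0.3, 0.2]
opening: 0.1
```

Emit:
drive_tool(series=[[[-0.0049, -0.0009, 0, 0], [-0.0049, -0.0009, 0, 0], [-0.0049, -0.0009, 0, 0], [-0.0049, -0.0009, 0, 0], [-0.0049, -0.0009, 0, 0], [-0.0049, -0.0009, 0, 0], [0, 0, 0, 0], [0, 0, 0, 0]]])

```text
clock: 7.85
eef_pos: [526.6, -78.1, 105.3]
eef_rot: [-3.141, 0.0, 1.756]
force: [-0.1, 0.6, -0.3]
opening: -0.3
```

Emit:
drive_tool(series=[[[-0.0049, -0.0009, 0, 0], [-0.0049, -0.0009, 0, 0], [-0.0049, -0.0009, 0, 0], [-0.0049, -0.0009, 0, 0], [-0.0049, -0.0009, 0, 0], [-0.0049, -0.0009, 0, 0], [-0.0049, -0.0009, 0, 0], [-0.0049, -0.0009, 0, 0], [-0.0049, -0.0009, 0, 0]]])

```text
clock: 8.98
eef_pos: [482.4, -86.3, 105.4]
eef_rot: [3.141, 0.0, 1.756]
force: [1.2, 0.8, 1.2]
opening: -0.1
```

Emit:
drive_tool(series=[[[-0.002, -0.0004, 0, 0], [-0.002, -0.0004, 0, 0], [-0.002, -0.0004, 0, 0], [0, 0, 0, 0], [0, 0, 0, 0]]])

```text
clock: 9.6
eef_pos: [476.4, -87.3, 105.1]
eef_rot: [-3.141, -0.0, 1.756]
force: [0.6, 0.4, -0.0]
opening: -0.2
```

Emit:
drive_tool(series=[[[-0.002, -0.0004, 0, 0], [-0.002, -0.0004, 0, 0], [0, 0, 0, 0], [0, 0, 0, 0]]])

```text
clock: 10.1
eef_pos: [472.5, -88.2, 105.3]
eef_rot: [-3.141, 0.0, 1.756]
force: [0.2, -0.4, -0.0]
opening: 0.2
```

Emit:
drive_tool(series=[[[-0.002, -0.0004, 0, 0], [-0.002, -0.0004, 0, 0], [0, 0, 0, 0], [0, 0, 0, 0]]])

```text
clock: 10.6
eef_pos: [472.1, -88.4, 105.6]
eef_rot: [3.132, 0.001, 1.755]
force: [14.9, 4.4, -11.7]
opening: 0.0
```

Run:
```python
from rig import bot
import cv2
from h import *
s=bot.state(); print(s["clock"],s["eef_pos"],s["force"])
xd=np.array([.983,.184,0]);yd=np.array([-.184,.983,0]);m=np.array([645,-57.5,0])
i=np.ascontiguousarray((c:=bot.read_camera("top"))["img"][:,:,::-1]);i=cv2.resize(i,None,fx=4,fy=4,interpolation=cv2.INTER_CUBIC)
for x,col in((-185,(0,255,0)),(-194,(255,0,0))):
  for u in proj(c,[m+xd*x+yd*y+[0,0,108] for y in(-175,-150,-100,175)]): cv2.circle(i,tuple(((u+.5)*4-.5).astype(int)),2,col,-1)
cv2.imwrite("pics/t3.png",i[600:1100,1100:1880])
```

```text
10.6 [472.05229577 -88.41925708 105.61283619] [ 14.87881046   4.38589177 -11.71363343]
```

View pics/t3.png

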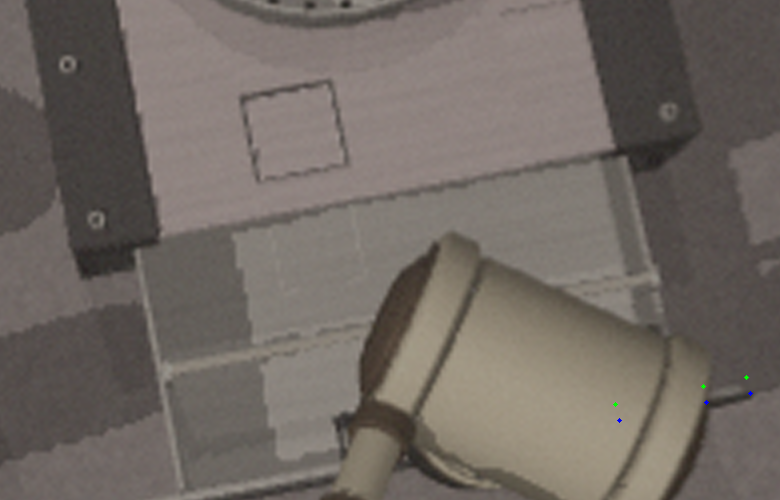

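The force rose to 15 N with the motion stopped, so the drawer is on its stop. The front edge at (750,392) matches the predicted 140 mm position. I'll back off and lift out.

Emit:
drive_tool(series=[[[0.003, 0.0006, 0, 0], [0.004, 0.0008, 0, 0], [0.006, 0.001, 0, 0], [0.006, 0.001, 0, 0], [0, 0, 0, 0], [0, 0, 0, 0], [0, 0, 0.02, 0], [0, 0, 0.04, 0], [0, 0, 0.05, 0], [0, 0, 0.05, 0], [0, 0, 0, 0]]])

```text
clock: 12.02
eef_pos: [489.9, -86.6, 270.3]
eef_rot: [3.134, 0.006, 1.756]
force: [-0.6, -0.2, -0.3]
opening: -0.1
```

Emit:
drive_tool(series=[[[-0.025, 0.04, 0, 0], [-0.025, 0.04, 0, 0], [-0.025, 0.04, 0, 0], [-0.025, 0.04, 0, 0], [-0.025, 0.04, 0, 0], [-0.025, 0.04, 0, 0], [-0.025, 0.04, 0, 0], [-0.025, 0.04, 0, 0], [0, 0.04, 0, 0], [0, 0.04, 0, 0], [0, 0.04, 0, 0], [0, 0.04, 0, 0], [0, 0, 0, 0], [0, 0, 0, 0]]])

```text
clock: 13.78
eef_pos: [287.2, 393.7, 264.2]
eef_rot: [-3.14, 0.001, 1.756]
force: [0.5, -0.4, 0.4]
opening: -0.2
```

Run:
```python
from rig import bot
import cv2
from h import *
s=bot.state(); print(s["clock"],s["eef_pos"],s["force"])
xd=np.array([.983,.184,0]);yd=np.array([-.184,.983,0]);m=np.array([645,-57.5,0])
i=np.ascontiguousarray((c:=bot.read_camera("top"))["img"][:,:,::-1]);i=cv2.resize(i,None,fx=2.5,fy=2.5,interpolation=cv2.INTER_CUBIC)
for x,col in((-185,(0,255,0)),(-194,(255,0,0))):
  for u in proj(c,[m+xd*x+yd*y+[0,0,108] for y in(-175,-90,0,90,175)]): cv2.circle(i,tuple(((u+.5)*2.5-.5).astype(int)),1,col,-1)
cv2.imwrite("pics/t4.png",i[200:740,500:1290])
```

```text
13.775 [287.21967714 393.68645212 264.23595106] [ 0.45649679 -0.39346703  0.41653374]
```

View pics/t4.png

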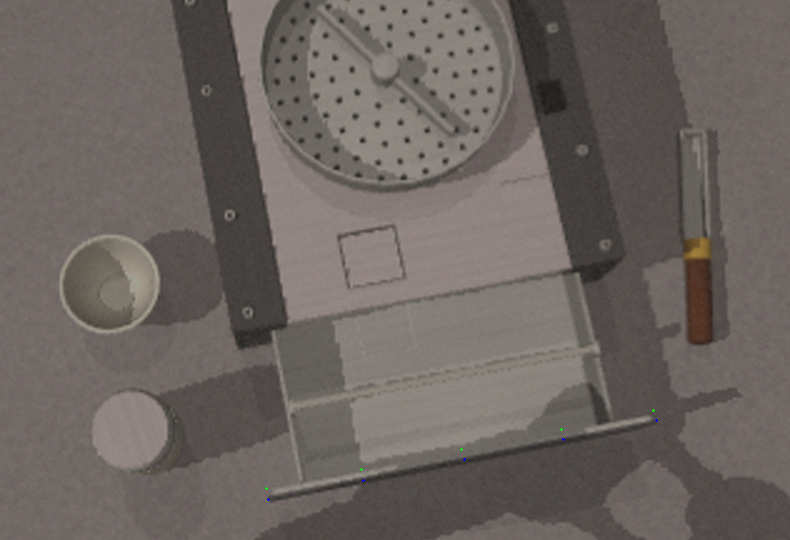

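The drawer front lies on the 140 mm markers from (268,497) to (655,420). The bowl, tin and trier are where they were in the first picture, and the arm is clear.

```bash
python3 -c "
from rig import bot
print(bot.finish_job())"
```

```text
the job is handed in; nothing more can be done
None
```

The chaff drawer is open to its stop, and I handed the job in at about 14 s of the 54 s allowed.

- **Catch:** I found it by sight at y ≈ +44 mm on the strip. It gave under the shut fingertips at about 3 N, and pressing it about 6 mm in took about 5–6 N. The drawer sprang out, and I lifted off the catch.
- **Drawer:** I hooked the shut fingers behind the middle of the front, without pinching it, and drew the drawer out. The stop showed as a rise to about 15 N sideways, plus about 12 N vertically, with the motion halted. I then backed off and lifted clear.
- **Last checks:** The final top view put the drawer front at the 140 mm position, to within about 2 mm. The bowl, tin and trier had not moved, and the tool force was about 0.
- **Disagreements:** The top and side cameras differed by about 2.5 mm on where the catch is. In the top view the catch outline measured about 50 mm along the strip, where about 52–54 mm was expected. Neither affected the result.

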